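# Sort the fired ware at the decorating bench

## Task

Sort the fired terracotta: stand the two beakers in the two bays of the deeper wooden crate and lay the two lids, knob up, in the two bays of the shallow grey tray, one to a bay. Stand the loose bud vase upright in the middle of the empty ringed spot on the banding wheel without turning the wheel, which runs freely. Keep the ware upright, set every piece down gently without dropping it, and let go of it.

Things in the scene. Friction and masses are not known exactly. Their poses are not given: they have to be found in the camera images.
- beaker_a: Small straight beaker of plain terracotta, open at the top, standing upright: 54 mm outside diameter (tapering to 50 mm at the foot over the lowest 20 mm), 80 mm high, wall 4 mm, about 0.13 kg. Origin: centre of its underside, z up. Its twin is identical and either may take either bay.
- beaker_b: Small straight beaker of plain terracotta, open at the top, standing upright: 54 mm outside diameter (tapering to 50 mm at the foot over the lowest 20 mm), 80 mm high, wall 4 mm, about 0.13 kg. Origin: centre of its underside, z up. Its twin is identical and either may take either bay.
- lid_a: Round terracotta pot lid lying flat, knob up: disc 62 mm in diameter, 6 mm thick at the rim and sloping up to 12 mm at the knob; on its middle a straight round knob 20 mm in diameter, whose top is 37 mm above the underside. About 0.06 kg. Origin: centre of its underside, z up. Its twin is identical and either may take either bay.
- lid_b: Round terracotta pot lid lying flat, knob up: disc 62 mm in diameter, 6 mm thick at the rim and sloping up to 12 mm at the knob; on its middle a straight round knob 20 mm in diameter, whose top is 37 mm above the underside. About 0.06 kg. Origin: centre of its underside, z up. Its twin is identical and either may take either bay.
- vase: The one loose terracotta bud vase, standing on the bench: foot 40 mm in diameter, belly 50 mm at 26 mm height, then a straight round neck 25 mm in diameter from 50 mm up to the top at 85 mm. About 0.11 kg. Origin: centre of its underside, z up.
- crate: Wooden crate fixed to the bench, 90 mm (its x) by 174 mm (its y) and 36 mm high outside, open at the top; walls, floor and the one divider are 6 mm thick. The divider parts it across y into two bays, each 78 x 78 mm inside, with centres at x = 0, y = +42 and -42 mm. Origin: centre of its underside, on the bench, z up.
- tray: Shallow grey plastic tray fixed to the bench, 98 mm (its x) by 190 mm (its y) and 18 mm high outside, open at the top; walls, floor and the one divider are 6 mm thick. The divider parts it across y into two bays, each 86 x 86 mm inside, with centres at x = 0, y = +46 and -46 mm. Origin: centre of its underside, on the bench, z up.
- wheel: Turning disc of a banding wheel: aluminium, 200 mm across, 12 mm thick, on a fixed foot; turns at a touch. Origin: on the upright axis at the disc's underside, 36 mm above the bench (top face at 48 mm). x points to the empty ringed spot. Two vases like the loose one are stuck on it, 65 mm from the axis at 120 and 240 degrees from x; their tops are 133 mm above the bench.
- wheel_mark (a point): Middle of the empty spot on the wheel's top face (48 mm above the bench), 65 mm from the axis, drawn as a dark ring 53 mm in outside diameter with a dark dot in the middle. It turns with the wheel.

How it is judged:
At the end, for the whole second after the job is handed in: One beaker stands on the floor of each crate bay and one lid lies knob up on the floor of each tray bay; the vase stands within 12 mm of the middle of the ringed spot, which is within 20 mm of where it started. All are upright within 0.15 rad, released and still (x of beaker_a in the frame of crate between -0.02 and 0.02 m and y of beaker_a in the frame of crate between -0.07 and 0.07 m and z of beaker_a in the frame of crate between 0.002 and 0.011 m and angle between each of beaker_a, beaker_b, lid_a, lid_b, vase's own z axis and vertical below 0.15 rad and x of beaker_b in the frame of crate between -0.02 and 0.02 m and y of beaker_b in the frame of crate between -0.07 and 0.07 m and z of beaker_b in the frame of crate between 0.002 and 0.011 m and x of lid_a in the frame of tray between -0.02 and 0.02 m and y of lid_a in the frame of tray between -0.074 and 0.074 m and z of lid_a in the frame of tray between 0.002 and 0.011 m and x of lid_b in the frame of tray between -0.02 and 0.02 m and y of lid_b in the frame of tray between -0.074 and 0.074 m and z of lid_b in the frame of tray between 0.002 and 0.011 m and horizontal distance between vase and wheel_mark below 0.012 m and z of vase in the frame of wheel between 0.007 and 0.018 m and distance of wheel_mark from where it was at the start of the episode below 0.02 m and angular speed of wheel below 0.05 rad/s and linear speed of each of beaker_a, beaker_b, lid_a, lid_b, vase below 0.02 m/s); the robot touches nothing.
It fails at once if a piece of ware is dropped: it moves faster than 0.6 m/s with no finger on it ((linear speed of beaker_a above 0.6 m/s and contact force between the fingers and beaker_a below 0.05 N) or (linear speed of beaker_b above 0.6 m/s and contact force between the fingers and beaker_b below 0.05 N) or (linear speed of lid_a above 0.6 m/s and contact force between the fingers and lid_a below 0.05 N) or (linear speed of lid_b above 0.6 m/s and contact force between the fingers and lid_b below 0.05 N) or (linear speed of vase above 0.6 m/s and contact force between the fingers and vase below 0.05 N)).
It fails at once if a piece of ware is tipped over (by more than 0.8 rad) (angle between any of beaker_a, beaker_b, lid_a, lid_b, vase's own z axis and vertical above 0.8 rad).
It fails at once if the wheel is turned so far that its ringed spot moves more than 25 mm (distance of wheel_mark from where it was at the start of the episode above 0.025 m).
It also fails if it takes over 144 s, if anything falls off the work surface, if the arm or the gripper's body presses on something with over 40 N, if the wrist force passes 120 N, or if a joint passes its speed limit or range.

## Robot

A 7-joint arm with a two-finger parallel gripper is mounted at the origin on the work surface. World frame = base frame: x ahead of the robot, y to its left, z up, the work surface at z = 0. Lengths are in m, angles in rad, forces in N, time in s.
With the tool pointing down it reaches from about 0.425 to 0.825 m from the base axis. Payload 3.6 kg.
Tool frame: the origin (TCP) lies where the fingers leave the gripper's body, on its centre line; the fingertips stand 73 mm ahead of it and the grasp point (between the pads) lies 54 mm ahead of it; x points along the fingers, y is the direction in which the jaws open and shut, and the axes are right-handed (so a half turn about x gives the same grasp; the last joint's range is limited). The gripper opens to 85 mm and grips with 20 to 120 N. Pads are 22 mm wide; open, the fingers measure 114 mm over their backs; the gripper's body (76 mm by 85 mm) begins 54 mm behind the grasp point. The pads swing forward as they close: fully open they stand 13 mm farther back than shut.
Start: joints at [-1.24, 0.615, -0.013, 1.423, 0.008, 1.103, -0.04], TCP at [0.227, 0.609, 0.304] pointing down, gripper open.
Joint ranges: [-3.12, 3.12], [-0.3, 2.06], [-1.34, 1.32], [0.26, 2.42], [-1.36, 4.5], [0.01, 1.98], [-2.84, 2.84]. Speed limits (rad/s): [2.79, 2.79, 3.14, 3.14, 3.14, 3.14, 3.14].

## Interface

Orientations are given as a unit quaternion [x, y, z, w].
In Python, from station import arm, snapshot, camera_info, ticket gives the robot as it stands. Calls block until the motion is done:
- arm.movep(position, orientation): joint-space move of the TCP to a pose.
- arm.line_to(position, velocity=0.15, ori=None): straight line of the TCP; ori=None keeps the orientation; velocity is the mean speed in m/s.
- arm.move_j(angles): joint-space move.
- arm.move_gripper(opening, effort=None): opening from 0.0 (shut) to 1.0 (fully open); effort is the grip in N (None keeps the last); returns when the fingers have stopped.
- arm.pause(seconds).
- arm.ik(position, orientation): joint angles nearest the present ones, or None.
- snapshot(name): name is "scene" or "top"; returns the picture (420x560x3 uint8, blue, green, red); there is no depth.
- camera_info(name): a dict with "fx", "fy", "cx", "cy" (pixels), "R" (3x3) and "t" (3): a world point X has camera coordinates R X + t. Camera axes: x right, y down, z forward; pixel columns grow to the right and rows downward; lengths in m; the calibration is good to about 2 mm. A picture is of the moment at which its call begins. camera_info takes no time and is no camera call.
A pose or a line that the arm cannot do raises arm.MotionError and nothing moves.
- ticket.finish_job(): hands the job in, once; it reports no verdict.
Readings, each from a call of its own:
- arm.read_time(): time.
- arm.read_joint_positions(): joint angles.
- arm.read_dq(): joint speeds.
- arm.read_effort(): joint torques, N m.
- arm.read_tool_pos(): TCP position.
- arm.read_eef_rot(): TCP orientation.
- arm.read_ft_force(): force on the tool from outside, world axes, zero at the start.
- arm.read_wrist_torque(): the same for the moment, N m.
- arm.read_opening(): opening from 0.0 (shut) to 1.0 (fully open).
Only numpy, scipy, OpenCV 4.12 (cv2) and the standard library are available. Lean on these libraries where they do the work, as an engineer would, in place of code of your own. Each camera call takes 0.05 s, during which the arm holds its last target.

## Working session

There is one attempt and no reset: what is moved stays moved. The work goes in short steps, each a Python script; the robot and the scene stay as the last script left them, time stands still between calls to the robot, and variables do not carry over. Pictures are saved under pics/ and viewed, and the job is handed in when it is done.

```bash
ls; mkdir -p pics
python3 - <<'E'
from station import arm, snapshot, camera_info, ticket
import cv2
for n in("scene","top"):
    im=snapshot(n); cv2.imwrite(f"pics/{n}0.png",im)
    c=camera_info(n); print(n,c)
print(arm.read_time(),arm.read_tool_pos(),arm.read_eef_rot(),arm.read_opening())
E
```

```text
pics
scene {'fx': 508.06684324981217, 'fy': 508.06684324981217, 'cx': 276.9881155344948, 'cy': 201.56785524397404, 'R': array([[-0.72989914,  0.68352725, -0.00614369],
       [ 0.48827822,  0.51507204, -0.70447511],
       [-0.47836349, -0.5171956 , -0.70970211]]), 't': array([ 0.42320718, -0.23135956,  1.41717146])}
top {'fx': 388.6041947378316, 'fy': 388.6041947378316, 'cx': 282.8182690674828, 'cy': 213.91774151938372, 'R': array([[ 0.026082  , -0.99965241,  0.0038462 ],
       [-0.97526871, -0.02629016, -0.21945333],
       [ 0.21947817,  0.0019727 , -0.97561542]]), 't': array([-0.01083549,  0.59545773,  0.82321879])}
0.1 [0.22684095 0.60857418 0.3028617 ] [ 0.12464593  0.69602506 -0.12627149  0.69574997] 0.994878214016287
```

View pics/scene0.png

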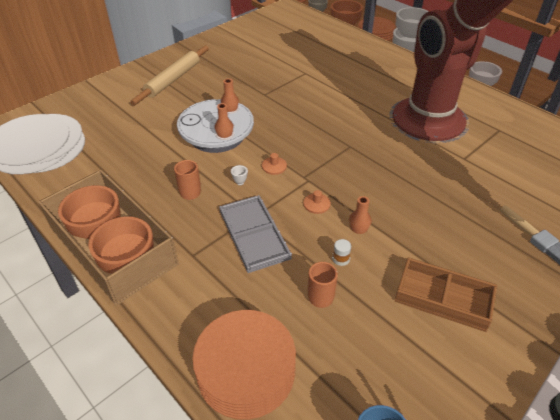

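View pics/top0.png

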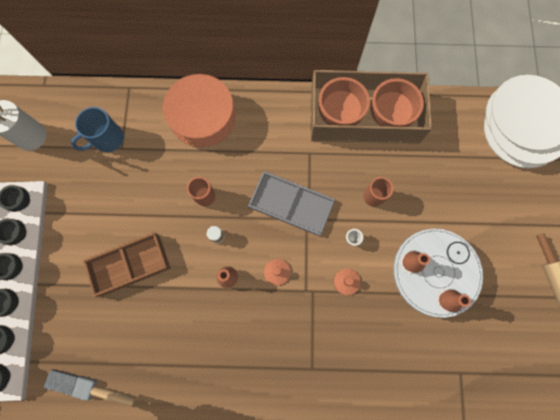

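Run:
```python
import cv2
t=cv2.imread("pics/top0.png")
def c(n,x,y,w,h,s):
    o=cv2.resize(t[y:y+h,x:x+w],None,fx=s,fy=s,interpolation=cv2.INTER_CUBIC)
    for i in range(0,w,10):
        cv2.line(o,(i*s,0),(i*s,6 if i%50 else 14),(255,255,255),1)
        if (x+i)%20==0: cv2.putText(o,str(x+i),(i*s,22),0,.4,(255,255,0),1)
    for i in range(0,h,10):
        cv2.line(o,(0,i*s),(6,i*s),(255,255,255),1)
        if (y+i)%20==0: cv2.putText(o,str(y+i),(8,i*s+4),0,.4,(255,255,0),1)
    cv2.imwrite(f"pics/{n}.png",o)
c("c1",80,160,160,140,5)
c("c2",240,160,160,150,4) 
c("c3",380,220,110,110,5)
```

```text
(no output)
```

View pics/c1.png

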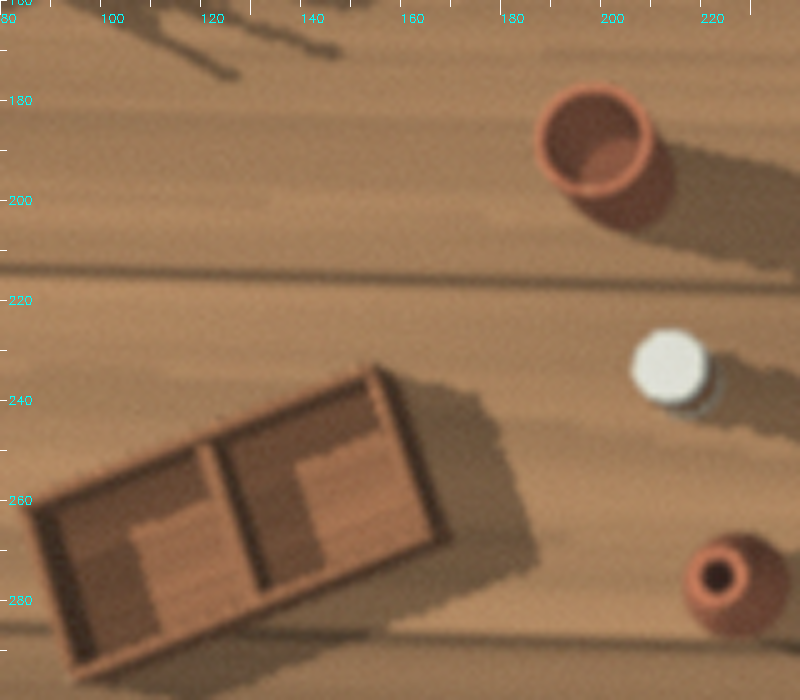

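View pics/c2.png

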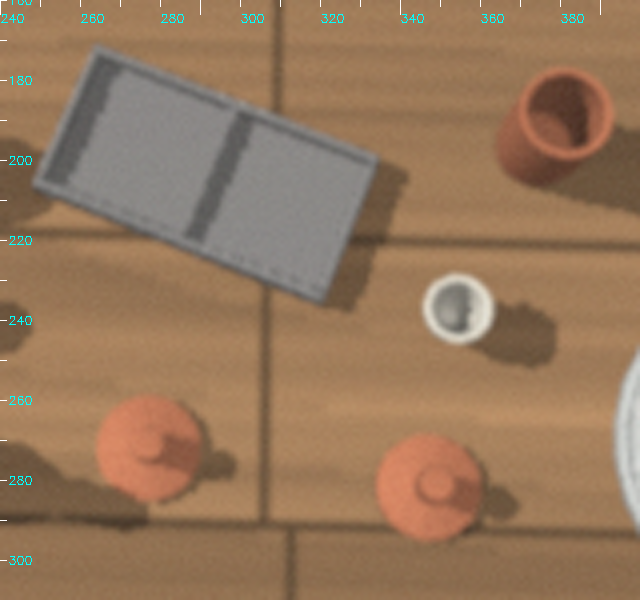

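View pics/c3.png

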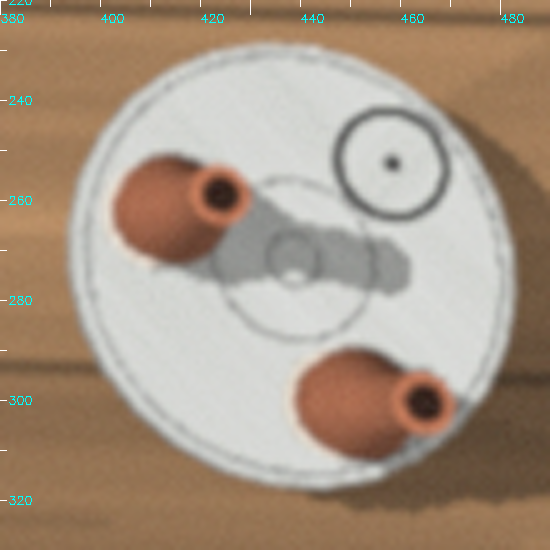

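```bash
cat > h.py <<'E'
import numpy as np, cv2
from station import arm, snapshot, camera_info, ticket
def w(cam,u,v,z):
    c=camera_info(cam);R=c["R"];t=c["t"]
    d=R.T@np.array([(u-c["cx"])/c["fx"],(v-c["cy"])/c["fy"],1]);o=-R.T@t
    return o+d*(z-o[2])/d[2]
def p(cam,X):
    c=camera_info(cam);q=c["R"]@np.array(X)+c["t"]
    return np.array([c["fx"]*q[0]/q[2]+c["cx"],c["fy"]*q[1]/q[2]+c["cy"]])
E
cat > m.py <<'E'
from h import *
np.set_printoptions(precision=4,suppress=True)
P=dict(bL=(199,188.2,.08),bR=(381.5,188.5,.08),vase=(223.4,275.2,.085),lid1=(277.5,272,.006),knob1=(277.3,270.7,.037),lid2=(347.5,282,.006),knob2=(349,280.8,.037),mark=(458.4,252.6,.048),wc=(438.8,272.2,.048),sv1=(424,259,.133),sv2=(464.8,300.6,.133))
W={}
for k,(u,v,z) in P.items():
    W[k]=w("top",u-.4,v-.4,z); print(k,W[k][:2],"r",np.hypot(*W[k][:2]), "scene px",p("scene",W[k]))
for n,z,cs in(("crate",.036,[(155,233.4),(86,262.4),(96,296.4),(170,268.4)]),("tray",.018,[(264.3,171.8),(334.3,200),(321.3,235.5),(248.8,206.5)])):
    c=np.array([w("top",u-.4,v-.4,z)[:2] for u,v in cs])
    e=[np.linalg.norm(c[i]-c[(i+1)%4]) for i in range(4)]
    l=(c[0]-c[1]) if e[0]>e[1] else c[1]-c[2]
    l2=(c[3]-c[2]); y=l+l2; y/=np.linalg.norm(y); 
    m=c.mean(0); s=.042 if n=="crate" else .046
    print(n,"centre",m,"edges",np.array(e),"yaxis ang",np.degrees(np.arctan2(y[1],y[0])),"short",np.degrees([np.arctan2(*(c[0]-c[3])[::-1]),np.arctan2(*(c[1]-c[2])[::-1])]),"bays",m+s*y,m-s*y)
    print([p("scene",(*q,z)) for q in c])
print("mark-axis",np.linalg.norm(W["mark"]-W["wc"]),[np.linalg.norm((W[k]-W["wc"])[:2]) for k in("sv1","sv2")])
E
python3 m.py
```

```text
bL [0.6484 0.1989] r 0.6781945334438575 scene px [322.7852 271.9854]
bR [ 0.659  -0.2183] r 0.6942580640980966 scene px [185.9296 167.1752]
vase [0.453  0.1306] r 0.4714398474045105 scene px [362.8955 200.2564]
lid1 [0.4687 0.015 ] r 0.468978711051138 scene px [316.2513 201.9958]
knob1 [0.4694 0.0151] r 0.46963817361510524 scene px [316.7624 192.6015]
lid2 [ 0.4497 -0.1506] r 0.47427725396982023 scene px [273.7876 164.2995]
knob2 [ 0.4509 -0.1489] r 0.47482452351011367 scene px [273.7821 155.3213]
mark [ 0.5206 -0.3984] r 0.655534136202132 scene px [190.0276 119.6171]
wc [ 0.4748 -0.3507] r 0.5902773772131142 scene px [214.9282 120.2866]
sv1 [ 0.4939 -0.2878] r 0.571666709192146 scene px [221.5241 106.0969]
sv2 [ 0.4122 -0.3657] r 0.5510040284552622 scene px [227.3675  80.9438]
crate centre [0.4737 0.3607] edges [0.1678 0.0826 0.1745 0.0908] yaxis ang -66.08060468512032 short [27.8153 23.5713] bays [0.4907 0.3223] [0.4566 0.3991]
[array([397.2897, 289.1072]), array([488.4628, 316.9075]), array([493.8948, 282.7112]), array([404.8514, 253.9682])]
tray centre [ 0.6348 -0.0155] edges [0.1859 0.0938 0.1884 0.0958] yaxis ang 69.00824254767366 short [-20.9991 -19.4728] bays [0.6512 0.0275] [ 0.6183 -0.0584]
[array([247.573 , 266.4924]), array([220.3296, 206.01  ]), array([258.4984, 194.279 ]), array([290.7981, 252.5052])]
mark-axis 0.0661108487999898 [np.float64(0.06567462616504446), np.float64(0.06441258353451859)]
```

Run:
```python
import cv2
t=cv2.imread("pics/scene0.png")
def c(n,x,y,w,h,s):
    o=cv2.resize(t[y:y+h,x:x+w],None,fx=s,fy=s,interpolation=cv2.INTER_CUBIC)
    for i in range(0,w,10):
        cv2.line(o,(i*s,0),(i*s,6),(255,255,255),1)
        if (x+i)%20==0: cv2.putText(o,str(x+i),(i*s,22),0,.4,(255,255,0),1)
    for i in range(0,h,10):
        cv2.line(o,(0,i*s),(6,i*s),(255,255,255),1)
        if (y+i)%20==0: cv2.putText(o,str(y+i),(8,i*s+4),0,.4,(255,255,0),1)
    cv2.imwrite(f"pics/{n}.png",o)
c("s1",170,70,130,120,5)
c("s2",200,180,180,140,4)
```

```text
(no output)
```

View pics/s1.png

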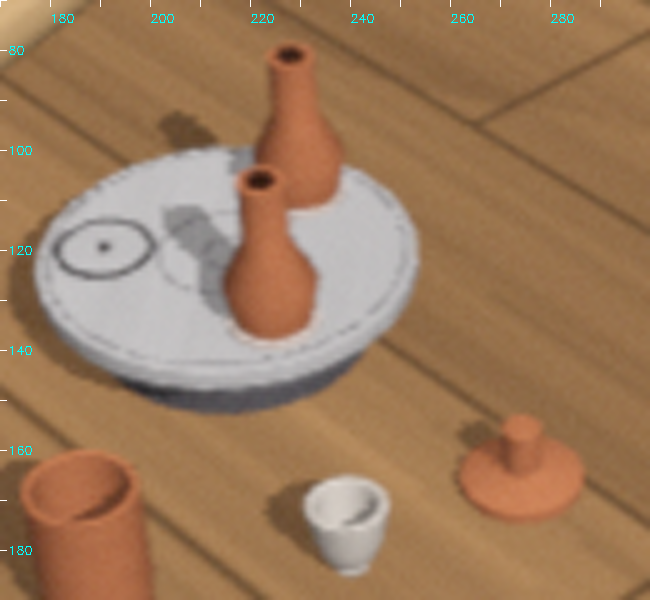

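View pics/s2.png

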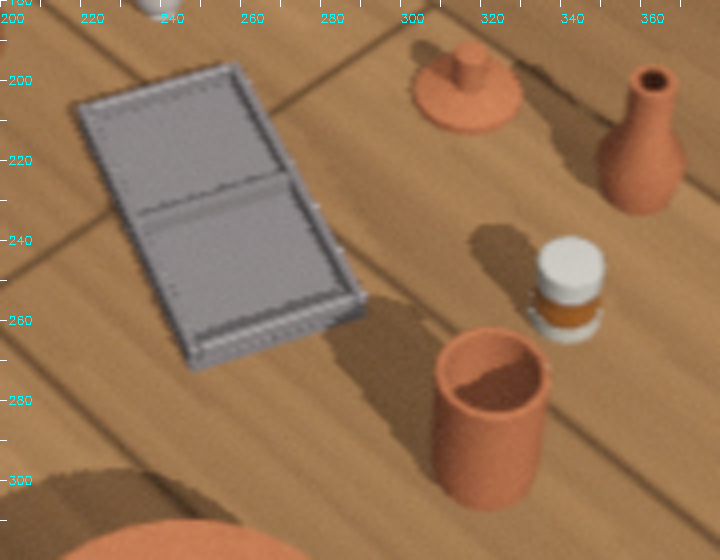

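```bash
cat >> h.py <<'E'
from scipy.spatial.transform import Rotation as Ro
def quat(a):
    x=np.array([0,0,-1.]);y=np.array([np.cos(a),np.sin(a),0]);return Ro.from_matrix(np.c_[x,y,np.cross(x,y)]).as_quat()
def best(xy,z,deg):
    q0=np.array(arm.read_joint_positions());b=None
    for k in(0,180):
        q=quat(np.radians(deg+k));j=arm.ik([*xy,z],q)
        if j is None: print("no ik",xy,z,deg+k);continue
        m=np.abs(np.array(j)-q0).max()
        if b is None or m<b[0]: b=(m,q,j)
    return b
def st(s=""):
    print(s,"t",round(arm.read_time(),2),"tcp",np.round(arm.read_tool_pos(),4),"open",round(arm.read_opening(),3),"F",np.round(arm.read_ft_force(),2))
def over(xy,deg,z=.28):
    b=best(xy,z,deg);arm.movep([*xy,z],b[1]);return b[1]
def pick(xy,deg,z,op,eff=40,zt=.28):
    over(xy,deg,zt);arm.move_gripper(op)
    arm.line_to([*xy,z+.03],.25);arm.line_to([*xy,z],.08);st("at")
    arm.move_gripper(0.,eff);st("grip")
    arm.line_to([*xy,z+.02],.1);arm.line_to([*xy,zt],.25);st("up")
def lower(xy,deg,z,zt=.28):
    over(xy,deg,zt)
    arm.line_to([*xy,z+.03],.2);arm.line_to([*xy,z+.004],.06);arm.pause(.2);st("above")
def release(xy,z,op,zt=.28):
    arm.line_to([*xy,z+.001],.02);arm.pause(.1);st("down")
    arm.move_gripper(op);st("rel")
    arm.line_to([*xy,z+.04],.08);arm.line_to([*xy,zt],.25)
def snap(n,cam="top",crop=None,s=1):
    im=snapshot(cam)
    if crop: x,y,w_,h_=crop;im=im[y:y+h_,x:x+w_]
    cv2.imwrite(f"pics/{n}.png",cv2.resize(im,None,fx=s,fy=s,interpolation=cv2.INTER_CUBIC))
E
python3 - <<'E'
from h import *
st()
pick((.453,.1306),0,.131,.6)
print(arm.read_joint_positions())
snap("v1","scene")
E
```

```text
t 0.1 tcp [0.2268 0.6086 0.3029] open 0.995 F [ 0.71 -0.8  -0.78]
at t 3.6 tcp [0.4534 0.1307 0.1315] open 0.604 F [ 0.26 -0.28  1.15]
grip t 3.96 tcp [0.4533 0.1307 0.1316] open 0.277 F [-0.99 -0.1   6.16]
up t 4.97 tcp [0.452  0.1306 0.2787] open 0.278 F [ 0.35 -0.71 -0.74]
[-0.60062847  0.39058686  0.3776879   1.96429784 -0.19262141  0.82395424
 -0.11652275]
```

View pics/v1.png

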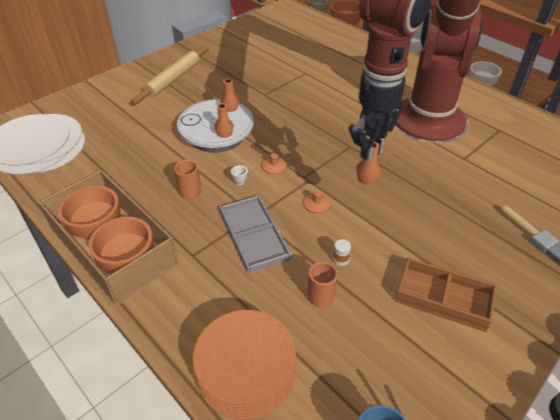

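Run:
```python
from h import *
p0=arm.read_tool_pos(); arm.line_to([p0[0],p0[1],.34],.25)
lower((.5206,-.3984),-46,.1795,.34)
print(arm.read_joint_positions())
snap("v2","scene",(150,60,150,110),5)
snap("v2t","top",(370,190,150,140),5)
```

```text
above t 8.93 tcp [ 0.5207 -0.3986  0.1839] open 0.278 F [-0.69  0.31 -1.41]
[ 0.27390399  0.82907797  0.64231381  1.54878992 -0.57075911  0.95693662
  0.29278192]
```

View pics/v2.png

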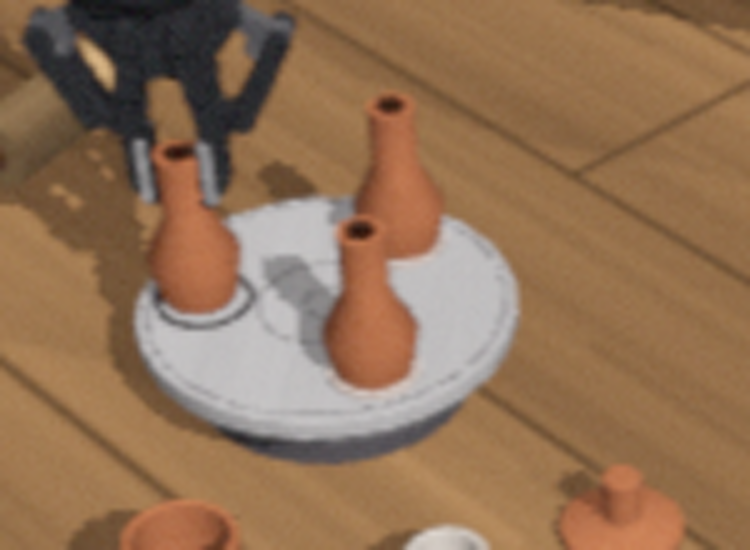

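View pics/v2t.png

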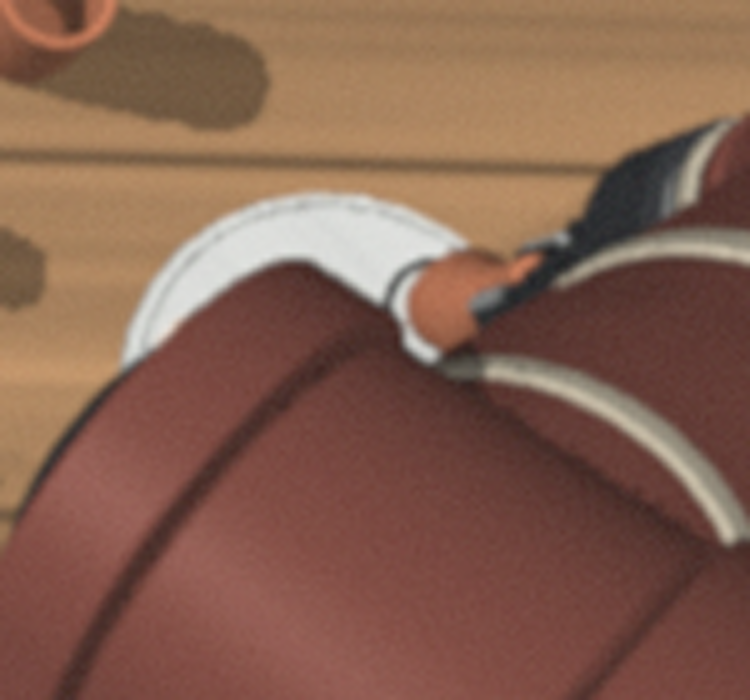

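Run:
```python
from h import *
print(w("scene",185.2,89.8,.1375))
print(w("scene",190.2,118.9,.048), w("scene",203/5+149.6,298/5+59.6,.048))
```

```text
[ 0.51939305 -0.40124327  0.1375    ]
[ 0.51838453 -0.40063021  0.048     ] [ 0.51917813 -0.39954803  0.048     ]
```

Run:
```python
from h import *
release((.5204,-.3984),.1785,.6,.34)
snap("v3","scene",(150,60,150,110),5)
```

```text
down t 9.47 tcp [ 0.5205 -0.3986  0.1798] open 0.278 F [0.07 0.21 1.4 ]
rel t 9.86 tcp [ 0.5204 -0.3983  0.1794] open 0.599 F [-0.27  0.01  0.25]
```

View pics/v3.png

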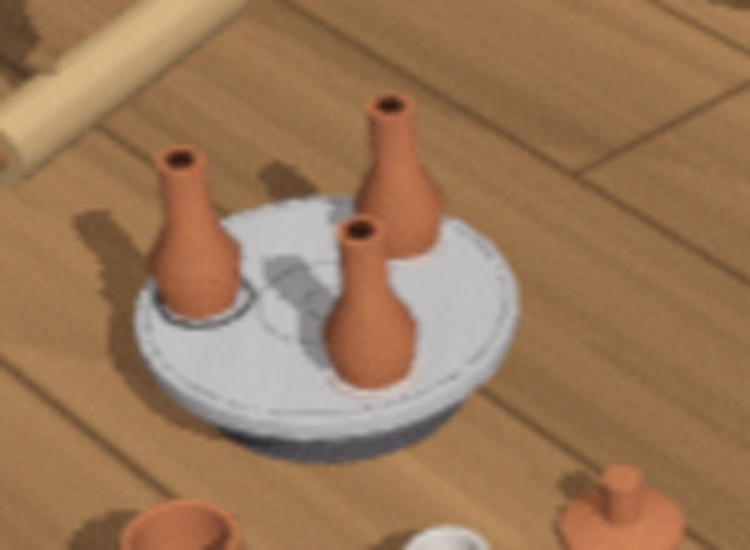

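The vase stands upright in the ring (foot about (197,310) in the crop, ring centre about (203,298)), and the wheel has not turned. Lids are next.

Run:
```python
from h import *
pick((.4505,-.1497),0,.0915,.6,30)
snap("l1","scene",(200,70,170,140),4)
```

```text
at t 13.74 tcp [ 0.4508 -0.1498  0.0919] open 0.597 F [-0.71 -0.5   0.4 ]
grip t 14.12 tcp [ 0.4509 -0.1498  0.0921] open 0.217 F [-0.45  0.77  5.35]
up t 15.3 tcp [ 0.4497 -0.1491  0.2787] open 0.22 F [-0.25  0.06 -1.01]
```

View pics/l1.png

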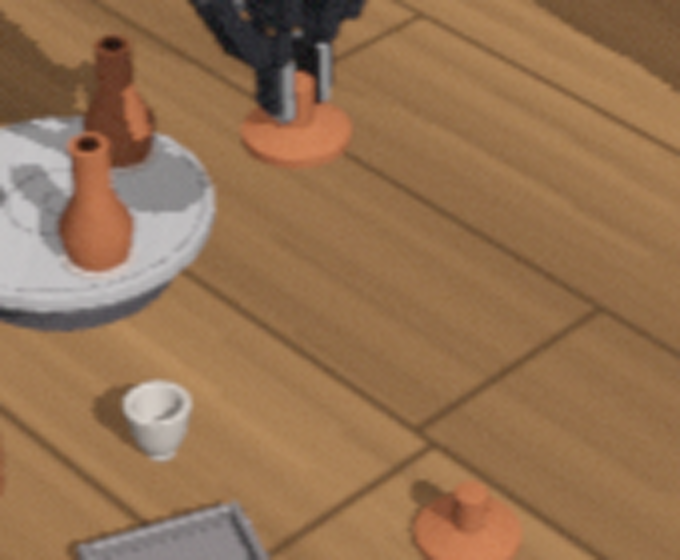

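Run:
```python
from h import *
lower((.6183,-.0584),-20,.0975)
release((.6183,-.0584),.0975,.6)
pick((.4692,.0150),0,.0915,.6,30)
snap("l2","top",(230,150,180,150),4)
lower((.6512,.0275),-20,.0975)
release((.6512,.0275),.0975,.6)
```

```text
above t 17.83 tcp [ 0.6185 -0.0585  0.1019] open 0.218 F [ 0.72  0.5  -0.68]
down t 18.23 tcp [ 0.6183 -0.0584  0.0985] open 0.217 F [ 0.45  0.02 -0.28]
rel t 18.65 tcp [ 0.6184 -0.0584  0.0986] open 0.603 F [ 1.02 -0.77  0.33]
at t 22.23 tcp [0.4695 0.015  0.0919] open 0.601 F [0.   0.29 0.41]
grip t 22.61 tcp [0.4696 0.015  0.0921] open 0.221 F [-0.41 -0.11  5.83]
up t 23.78 tcp [0.4682 0.0154 0.2787] open 0.215 F [-0.37  0.04 -1.26]
above t 26.29 tcp [0.6515 0.0274 0.1019] open 0.223 F [ 0.59 -0.12 -0.36]
down t 26.69 tcp [0.6511 0.0275 0.0984] open 0.221 F [ 0.76 -0.37 -0.54]
rel t 27.11 tcp [0.6512 0.0275 0.0986] open 0.6 F [0.07 0.47 0.01]
```

View pics/l2.png

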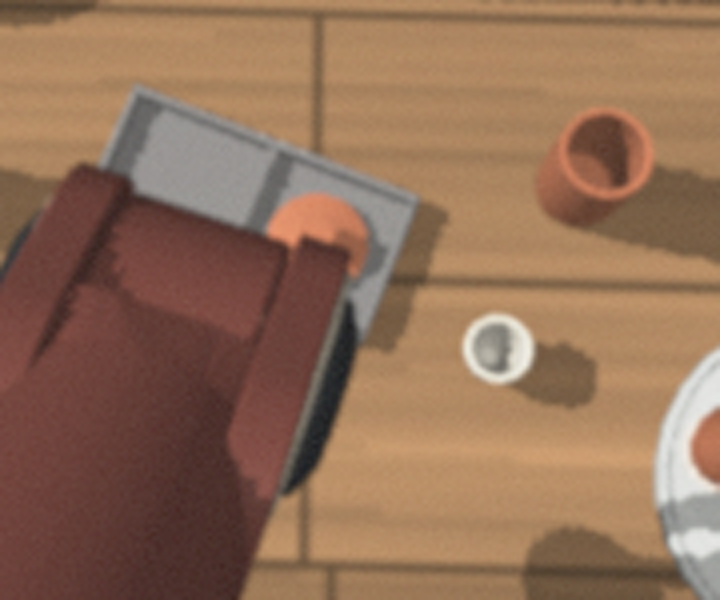

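The first lid sits in the tray's right bay, and the second has been placed in the left. Beakers are next.

Run:
```python
from h import *
snap("t5","scene",(200,180,180,140),4)
pick((.6484,.1989),100,.112,1.0,40,.30)
over((.4907,.3223),24,.30)
st(); snap("b1","scene",(330,100,200,220),3)
```

```text
at t 31.34 tcp [0.6482 0.1988 0.1115] open 0.998 F [-0.11  0.67  0.93]
grip t 31.74 tcp [0.6487 0.1992 0.1128] open 0.625 F [-1.75 -0.32  2.8 ]
up t 32.92 tcp [0.6475 0.1992 0.298 ] open 0.629 F [-0.45  0.51 -2.08]
 t 34.12 tcp [0.4911 0.3215 0.2993] open 0.625 F [ 1.37  0.92 -1.22]
```

View pics/t5.png

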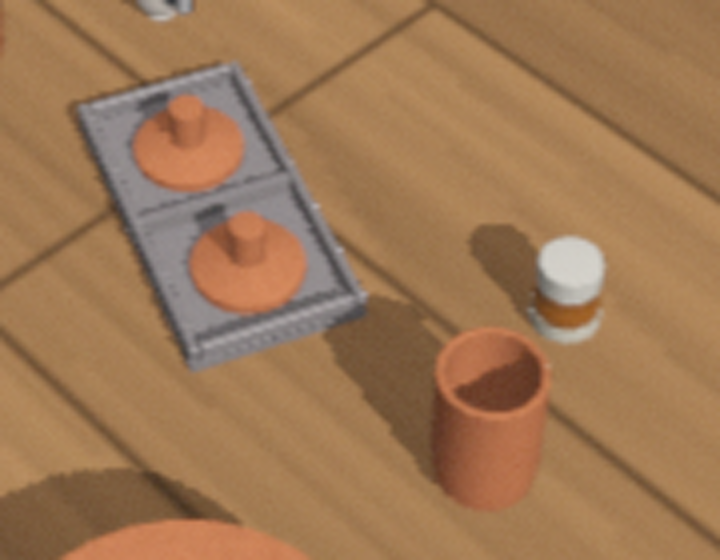

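View pics/b1.png

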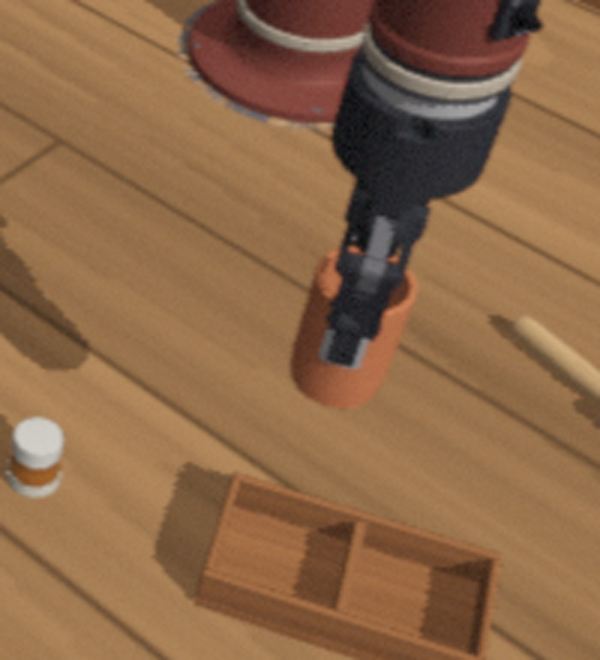

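Run:
```python
from h import *
b1=[(237,475),(497,553),(486,656),(200,574)]
im=cv2.imread("pics/scene0.png")[240:340,385:505]
cv2.imwrite("pics/cr.png",cv2.resize(im,None,fx=6,fy=6,interpolation=cv2.INTER_CUBIC))
im=cv2.imread("pics/top0.png")[225:305,78:178]
cv2.imwrite("pics/cr2.png",cv2.resize(im,None,fx=7,fy=7,interpolation=cv2.INTER_CUBIC))
```

```text
(no output)
```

View pics/cr.png

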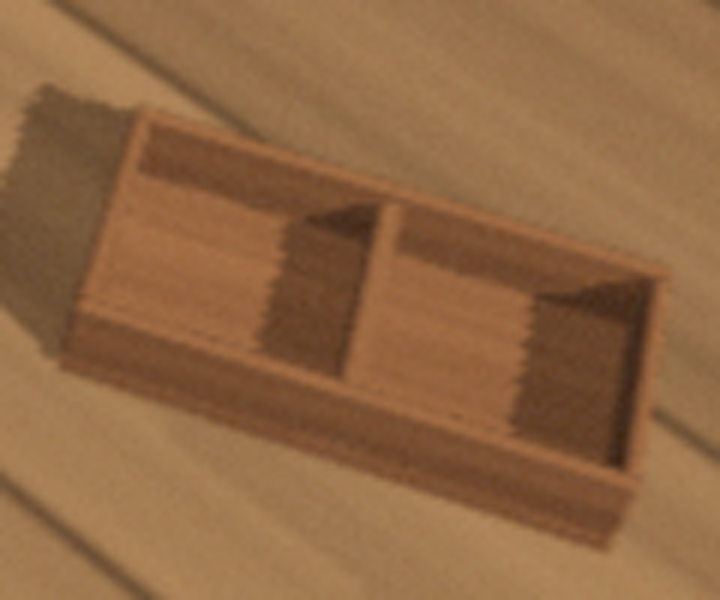

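View pics/cr2.png

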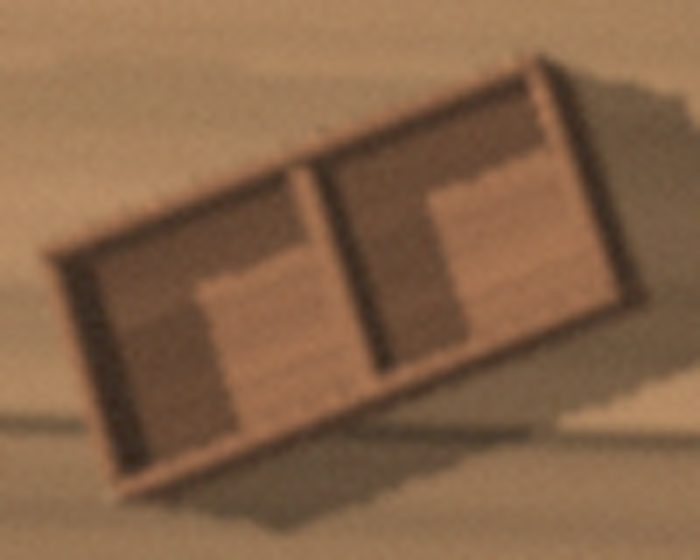

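Run:
```python
from h import *
for cam,cs,s,o in(("scene",[(142,106),(668,270),(634,485),(78,307)],6,(385,240)),("top",[(536,64),(45,257),(113,495),(622,297)],7,(78,225))):
    c=np.array([w(cam,u/s+o[0]-.43,v/s+o[1]-.43,.036)[:2] for u,v in cs])
    y=c[1]-c[0]+c[2]-c[3];y/=np.linalg.norm(y)
    print(cam,c.mean(0),[np.linalg.norm(c[i]-c[i-1]) for i in range(4)],np.degrees(np.arctan2(y[1],y[0])),c.mean(0)-.042*y,c.mean(0)+.042*y)
```

```text
scene [0.47612518 0.36657357] [np.float64(0.08832941948248037), np.float64(0.17030939766709594), np.float64(0.08584176511120198), np.float64(0.17026746511949406)] 113.89678135465883 [0.49313897 0.32817395] [0.4591114 0.4049732]
top [0.47450791 0.36488574] [np.float64(0.08444039117185613), np.float64(0.16921837020341768), np.float64(0.08240386754291254), np.float64(0.17197595105471605)] 113.51684898343522 [0.4912667  0.32637415] [0.45774913 0.40339734]
```

Run:
```python
from h import *
lower((.492,.3273),24,.118,.30)
snap("b2","scene",(330,180,200,140),4)
```

```text
above t 36.12 tcp [0.4922 0.3274 0.1223] open 0.626 F [ 0.06  0.56 -1.38]
```

View pics/b2.png

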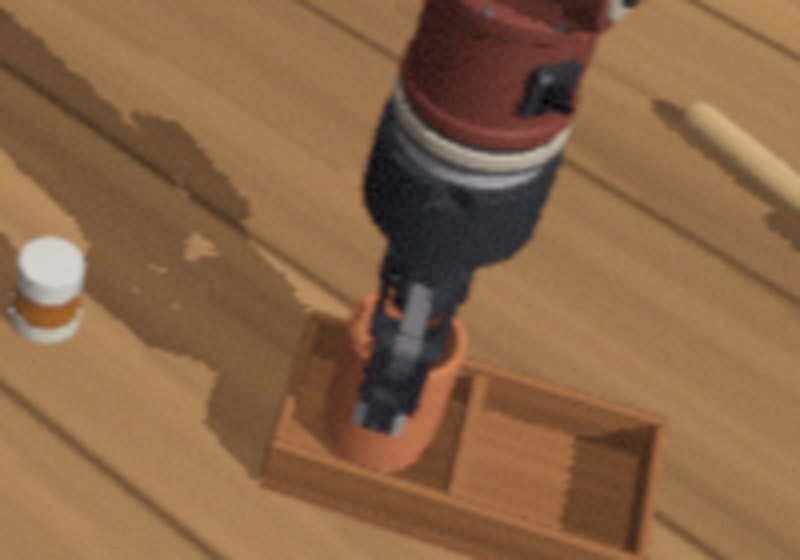

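Run:
```python
from h import *
release((.492,.3273),.118,.95,.30)
pick((.659,-.2183),80,.112,1.0,40,.30)
lower((.4584,.4042),24,.118,.30)
snap("b3","scene",(330,180,200,140),4)
```

```text
down t 36.57 tcp [0.4919 0.3272 0.1189] open 0.626 F [-0.1   0.41 -1.07]
rel t 36.96 tcp [0.4921 0.3273 0.1191] open 0.948 F [-0.62  0.36 -0.03]
at t 41.89 tcp [ 0.6589 -0.2182  0.1115] open 0.999 F [-0.7   0.17 -0.02]
grip t 42.29 tcp [ 0.6594 -0.2184  0.1128] open 0.624 F [0.27 0.79 2.17]
up t 43.47 tcp [ 0.6585 -0.2175  0.298 ] open 0.627 F [ 0.04  0.43 -1.65]
above t 47.49 tcp [0.4586 0.4043 0.1224] open 0.624 F [-0.86  0.15 -0.65]
```

View pics/b3.png

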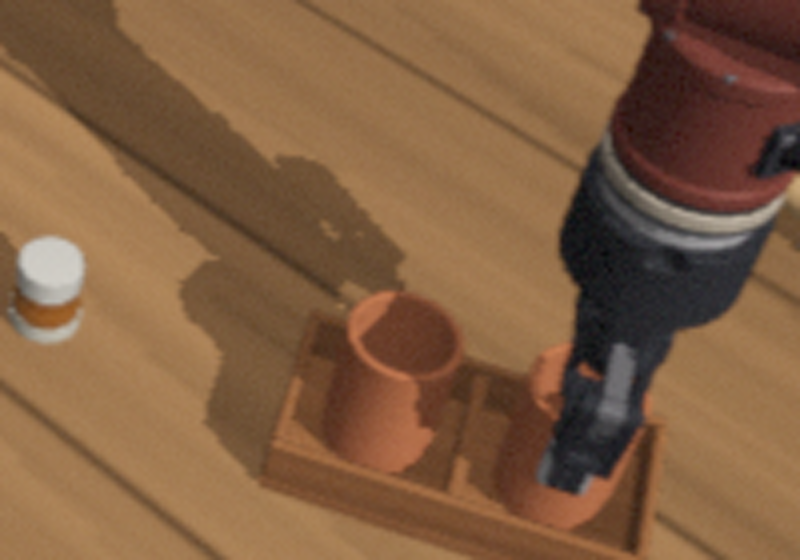

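Run:
```python
from h import *
release((.4584,.4042),.118,.95,.30)
arm.move_j([-1.24, 0.615, -0.013, 1.423, 0.008, 1.103, -0.04]);st()
snap("fs","scene",None,1.4);snap("ft","top",None,1.4)
snap("ft2","top",(380,220,110,110),5)
```

```text
down t 47.94 tcp [0.4583 0.4042 0.1189] open 0.622 F [-0.49  0.38 -0.16]
rel t 48.33 tcp [0.4585 0.4042 0.1192] open 0.953 F [ 0.8   0.13 -0.46]
 t 50.87 tcp [0.2294 0.608  0.303 ] open 0.949 F [ 0.38 -0.98 -0.37]
```

View pics/fs.png

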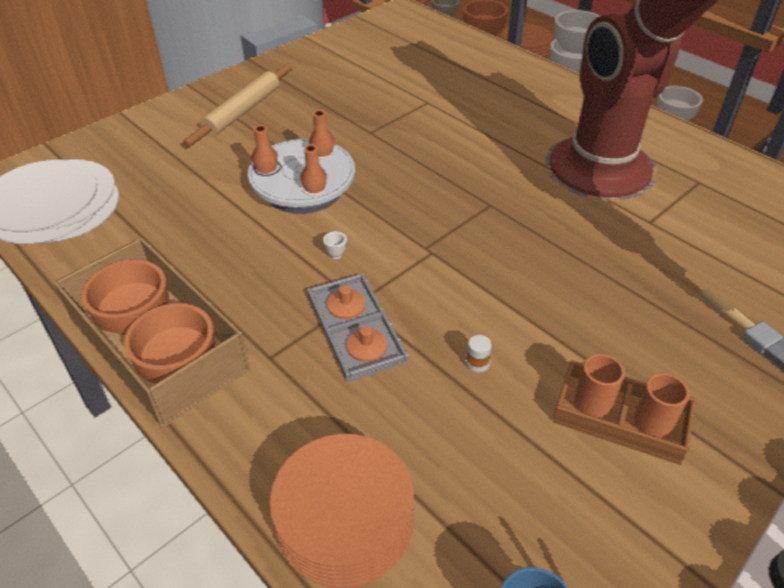

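View pics/ft.png

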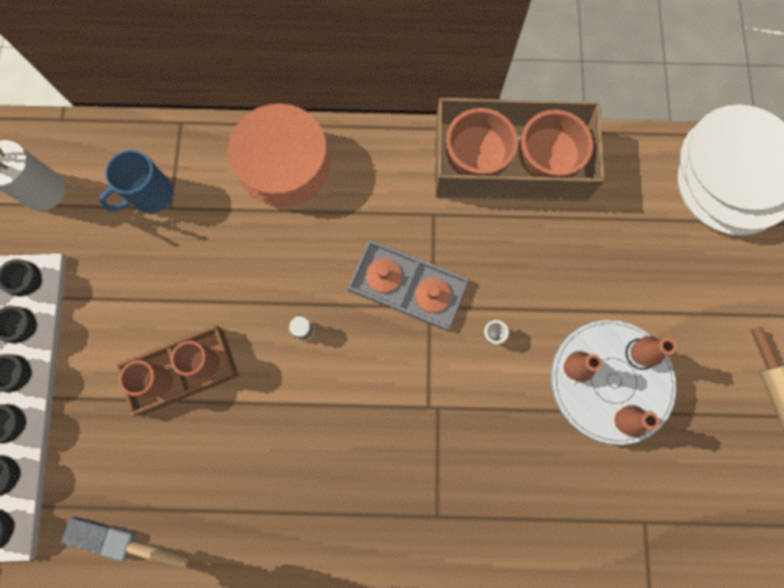

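View pics/ft2.png

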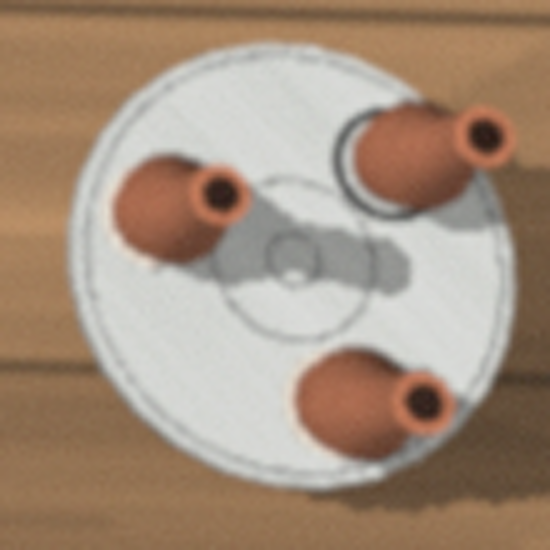

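Run:
```python
from h import *
print("vase",w("top",476.6,246.8,.133),"mark",w("top",458,252.2,.048))
print("scene vase",w("scene",179/5+149.6,159/5+59.6,.133),"mark",w("scene",190.4,119,.048))
a=np.radians(113.7);y=np.array([np.cos(a),np.sin(a)]);x=np.array([np.sin(a),-np.cos(a)])
for u,v in((137,377),(188,358)):
    d=w("top",u/1.4-.15,v/1.4-.15,.086)[:2]-[.4753,.3657];print("beaker in crate",d@x,d@y)
```

```text
vase [ 0.52136904 -0.39933528  0.133     ] mark [ 0.52060961 -0.39835994  0.048     ]
scene vase [ 0.5196398  -0.40107156  0.133     ] mark [ 0.51826596 -0.3999043   0.048     ]
beaker in crate -0.0013454923166216785 0.04023404270620623
beaker in crate -0.0029175095901925892 -0.04145157499985959
```

Both cameras put the vase within 2 mm of the mark, and both beakers are within 3 mm of their bay centres. Handing in.

```bash
python3 -c "
from h import *
st();print(ticket.finish_job())"
```

```text
t 51.02 tcp [0.2293 0.6082 0.3035] open 0.949 F [-0.16 -1.05  0.06]
the job is handed in; nothing more can be done
None
```

I sorted all five pieces and handed the job in at 51 s of the 144 s allowed. No verdict was reported.

- **Vase:** it stands upright in the ring. Both cameras put it about 1–2 mm from the mark, against a 12 mm limit. The wheel shows no visible turn: its stuck vases and centre rings are at the same pixels as at the start.
- **Lids:** one lies knob up in each tray bay. I checked these by eye in both camera views and did not measure their final positions.
- **Beakers:** one stands upright in each crate bay, within about 3 mm of the bay centre.
- **Arm:** everything was released and the arm was parked clear at its start pose. The highest wrist force I read was about 6 N.

One check disagreed. My first reading of the crate corners gave edges too short and a centre about 5 mm off. I re-measured in both cameras before placing the beakers, and those two readings agreed to about 2 mm, though the crate edges still came out 2–8 mm short. No other check failed.

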